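# Find the rocking pot cover and lock it

### The job

One of the four identical wooden pot covers is not locked. Press lightly on the flat of the covers, beside the bar, to find the one that rocks; then push the end of its bar with a fingertip to turn that cover clockwise, seen from above, fully home to its stop. Only touch and push: do not pinch or lift any cover, leave the loose things on the bench where they lie, and end clear of everything.

Things in the scene. Friction and masses are not known exactly. Their poses are not given: they have to be found in the camera images.
- cover_1: Round wooden twist-lock cover on a low pot fixed to the bench; four are identical. Disc 100 mm across, 14 mm thick, flat face 46 mm above the bench; across its middle a straight raised bar 86 mm long, 9 mm wide, top 16 mm above the face. Origin: centre of the face; x along the bar, z up.
- bar_end_1 (a point): Point on the bar of cover_1, 40 mm from the cover's centre along the bar (the cover's +x end), 8 mm above its upper face.
- cover_2: Cover like cover_1. All four: a locked cover gives less than 1 mm where pressed. The unlocked one lies just as level but rocks about its bar: pressed on the flat between bar and rim (about 30 mm from the bar's line) with about 5 N it tips by up to 0.16 rad, so a fingertip sinks 3 to 5 mm with it, then it stops, and it springs back when released.
- bar_end_2 (a point): Point on the bar of cover_2, 40 mm from the cover's centre along the bar (the cover's +x end), 8 mm above its upper face.
- cover_3: Cover like cover_1. All four: an unlocked cover is turned by pushing the side of its bar near an end (about 35 mm from the centre) with 3 to 6 N: clockwise from above, 0.70 rad (40 degrees) to a firm stop, where it is locked and rocks no more. It stays where it is left; it would lift off if pulled up while unlocked.
- bar_end_3 (a point): Point on the bar of cover_3, 40 mm from the cover's centre along the bar (the cover's +x end), 8 mm above its upper face.
- cover_4: Cover like cover_1. All four: locked covers stand at their stop and do not turn either way by pushing. Pots stand in any order, turned at random, so neither place nor bar direction tells which one is unlocked.
- bar_end_4 (a point): Point on the bar of cover_4, 40 mm from the cover's centre along the bar (the cover's +x end), 8 mm above its upper face.
- wedge: Bystander: small light wooden wedge, 24x70x14 mm, loose on the bench; origin at its underside centre.
- walnut: Bystander: dark walnut offcut, 36x62x26 mm, loose on the bench; origin at its underside centre.
- maple: Bystander: pale maple offcut, 42x85x20 mm, loose on the bench; origin at its underside centre.
- tape: Bystander: roll of tape lying flat, 55 mm across, 19 mm high, loose on the bench; origin at its underside centre.

How it is judged:
By the outcome, as a careful person would: the job done as asked, in the order asked, and still so for the second after the job is handed in, with the robot touching nothing.
It also fails if it takes over 51 s, if anything falls off the work surface, if the arm or the gripper's body presses on something with over 40 N, if the wrist force passes 120 N, or if a joint passes its speed limit or range.

### The arm

A 7-joint arm with a two-finger parallel gripper is mounted at the origin on a cart in front of the work surface, level with it; the furniture and walls round the work are solid. World frame = base frame: x ahead of the robot, y to its left, z up, the work surface at z = 0. Lengths are in mm, angles in rad, forces in N, time in s.
With the tool pointing down it reaches from about 400 to 875 mm from the base axis. Payload 6.5 kg.
Tool frame: the origin (TCP) lies midway between the tips of the shut fingers; the grasp point (between the pads) lies 19 mm behind it; z points along the fingers, y is the direction in which the jaws open and shut (so a half turn about z gives the same grasp; the last joint's range is limited). The gripper opens to 88 mm and grips with 3 to 60 N. Pads are 18 mm wide; open, the fingers measure 123 mm over their backs; the gripper's body (75 mm by 187 mm) begins 45 mm behind the grasp point.
Start: joints at [-1.388, 0.536, -0.004, 1.538, 0.003, 1.067, -0.071], TCP at [160.052, 629.979, 238.716] pointing down, gripper open.
Joint ranges: [-2.7, 2.7], [-0.37, 2.16], [-1.27, 1.26], [0.24, 2.4], [-1.31, 4.45], [0.19, 1.91], [-2.76, 2.76]. Speed limits (rad/s): [2.39, 2.39, 3.14, 3.14, 3.14, 3.14, 3.14].

### API

Orientations are given as a 3x3 rotation matrix whose columns are the frame's x, y, z axes.
In Python, from cell import telemetry, eyes, arm gives the robot as it stands.
- The arm moves only by the tool arm_command, never from a script. Its argument "motion" is a list of rows, each an object with "delta_pos": the shift along the tool's x, y, z scaled (see below), a list of three; "rot": the turn, a rotation vector about the tool's x, y, z scaled (see below), a list of three. A call has 1 to 12 rows; each row is the pose to reach, as a shift and turn from the pose commanded when the call began, along the tool's axes at that moment; what a row does not reach only later rows make up. The controller multiplies each number of a shift by 50 cm and each number of a turn by 1.5 rad. A row lasts 1/12 s, in which the tool goes at most 41.7 mm and 7.16 degrees, less where a joint would pass 70% of its speed; a pose out of reach is approached as far as the arm can. A call with a number of a shift or a turn outside -1 to 1 is refused whole. A call with a gripper value outside its range is refused whole. "gripper" is the opening, from -1 (shut) to 1 (fully open), set as the call begins (left out, the last holds). The fingers move at their own pace and stop on an object; the grip force is fixed at half the most. Time passes only in rows, so rows that repeat a pose let the fingers close. It gives the time, the measured TCP pose, the force and the opening at its end, in the units of the state.
- telemetry.get_state(): the state, without advancing time (a new reading comes with each control period).
- eyes.capture(name): name is "side" or "top"; returns a dict with "img" (480x640x3 uint8, red, green, blue), "mtx" (3x3 intrinsics, pixels), "view" (4x4, takes a point from world to camera coordinates). Camera axes: x right, y up, looking along -z (the intrinsics and any distortion apply to the point x, -y, -z); pixel columns grow to the right and rows downward; lengths in mm; the calibration is good to about 2 mm. A picture is of the moment at which its call begins. There is no depth.
- arm.hand_in(): hands the job in, once; it reports no verdict.
The state is a dict: "time": time; "qpos": joint angles; "qd": joint speeds; "tau": joint torques, N m; "tcp_pos": TCP position; "orientation": TCP orientation; "wrist_force": force on the tool from outside, world axes, zero at the start; "torque": the same for the moment, N m; "opening": finger opening in mm.
Only numpy, scipy, OpenCV 4.12 (cv2) and the standard library are available. Lean on these libraries where they do the work, as an engineer would, in place of code of your own. Each camera call takes 0.05 s, during which the arm holds its last target.

## Working session

There is one attempt and no reset: what is moved stays moved. The work goes in short steps, Python scripts to look and compute and a tool call to move; the robot and the scene stay as the last step left them, time stands still between calls to the robot, and variables do not carry over. Pictures are saved under pics/ and viewed, and the job is handed in when it is done.

Besides the shell and the picture viewer there is one more tool, called after "Emit:" as a command line: name --argument value ..., lists and objects as JSON in quotes. arm_command: Moves the arm, as the interface text tells. Its arguments: {"type":"object","properties":{"motion":{"type":"array","items":{"type":"object","properties":{"delta_pos":{"type":"array","items":{"type":"number"}},"rot":{"type":"array","items":{"type":"number"}}}}},"gripper":{"type":"number"}},"required":["motion"]}

```bash
mkdir -p pics; ls; python3 - <<'E'
from cell import telemetry, eyes
import cv2
s=telemetry.get_state(); print(s)
for n in ("top","side"):
    c=eyes.capture(n); cv2.imwrite(f"pics/{n}0.png",c["img"][:,:,::-1]); print(n,c["mtx"].tolist(),c["view"].tolist(),[k for k in c])
    import numpy as np; np.savez(f"{n}.npz",mtx=c["mtx"],view=c["view"],img=c["img"])
E
```

```text
pics
{'time': 0.0, 'qpos': array([-1.38821197,  0.53717593, -0.00440254,  1.53882777,  0.00259798,
        1.06730257, -0.07122191]), 'qd': array([ 1.18649987e-03, -7.20385262e-04, -1.98375419e-04,  1.96106002e-03,
        7.47017190e-05, -2.16217990e-03,  3.50182973e-04]), 'tau': array([ 3.10960177e-04, -5.70982039e+01,  9.90811810e-01, -2.51604742e+01,
       -5.63259388e-02,  1.79177325e-02,  1.54077088e-04]), 'tcp_pos': array([159.93627564, 629.40018713, 237.85078167]), 'orientation': array([[-9.69216897e-01,  2.46208300e-01, -2.81365789e-04],
       [ 2.46208420e-01,  9.69215443e-01, -1.68473175e-03],
       [-1.42090873e-04, -1.70214511e-03, -9.99998541e-01]]), 'wrist_force': array([-0.27666417, -0.21461586, -0.16325854]), 'torque': array([ 0.02976682, -0.00119777, -0.02687653]), 'opening': 88.19787305827474}
top [[439.5607598470803, 0.0, 324.19090381033794], [0.0, 439.5607598470803, 231.72138414979946], [0.0, 0.0, 1.0]] [[-0.02830035111406811, -0.9995911579109282, -0.004075187493863158, -28.933912381664154], [0.9845016202177904, -0.028578560572506562, 0.17303128521787242, -524.2656815083571], [-0.17307700573838689, 0.0008848174349846742, 0.9849078978172227, -904.7426307794733], [0.0, 0.0, 0.0, 1.0]] ['img', 'mtx', 'view']
side [[465.81228382283706, 0.0, 312.4261235077707], [0.0, 465.81228382283706, 237.64586163712397], [0.0, 0.0, 1.0]] [[0.9886895663817237, -0.14909075738372382, -0.01627536146040216, -507.4740821113588], [0.08599599927396749, 0.47465567853536333, 0.8759604300098297, -55.70070518188024], [-0.1228724112109424, -0.8674525536862991, 0.4821083256554772, -933.4468742237035], [0.0, 0.0, 0.0, 1.0]] ['img', 'mtx', 'view']
```

View pics/top0.png

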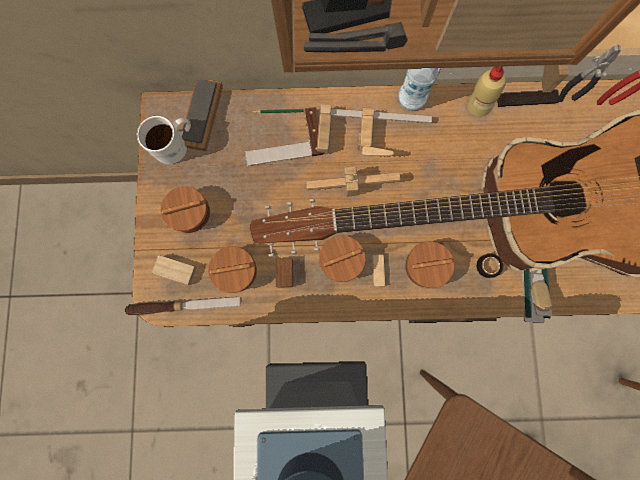

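View pics/side0.png

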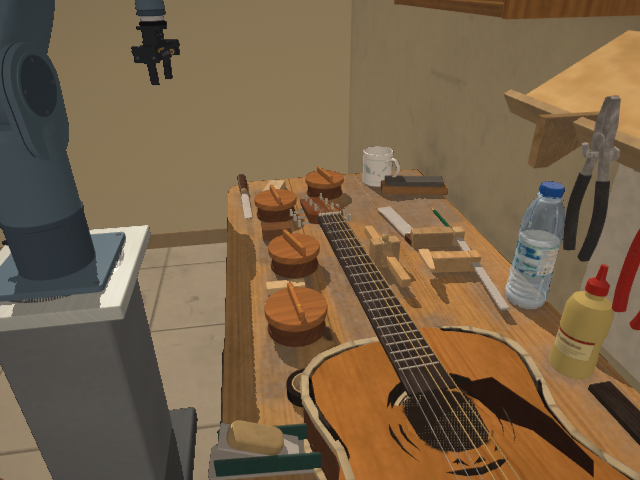

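The top view shows covers at about (185,209), (232,270), (342,258) and (431,264), with bars nearly horizontal in the image. The guitar headstock lies between them. I'll enlarge these areas and measure.

```bash
cat > h.py <<'E'
import numpy as np, cv2
D={n:np.load(f"{n}.npz") for n in ("top","side")}
def proj(n,P):
    P=np.atleast_2d(np.asarray(P,float)); d=D[n]; c=P@d["view"][:3,:3].T+d["view"][:3,3]
    c=c*[1,-1,-1]; u=c@d["mtx"].T; return u[:,:2]/u[:,2:]
def back(n,px,z):
    d=D[n]; R=d["view"][:3,:3]; o=-R.T@d["view"][:3,3]
    r=np.linalg.inv(d["mtx"])@[px[0],px[1],1]; r=R.T@(r*[1,-1,-1]); t=(z-o[2])/r[2]; return o+t*r
E
python3 - <<'E'
from h import *
im=D["top"]["img"][:,:,::-1].copy()
for p in [(185,209),(232,270),(342,258),(431,264)]: print(back("top",p,46).round())
a=cv2.resize(im[180:300,150:290],None,fx=5.7,fy=5,interpolation=cv2.INTER_CUBIC)
c=cv2.resize(im[180:310,150:310],(800,650)[0:2],interpolation=cv2.INTER_CUBIC)[:600]
cv2.imwrite("pics/c1.png",cv2.resize(im[180:300,150:310],(800,600),interpolation=cv2.INTER_CUBIC))
cv2.imwrite("pics/c2.png",cv2.resize(im[200:320,310:470],(800,600),interpolation=cv2.INTER_CUBIC))
si=D["side"]["img"][:,:,::-1]
cv2.imwrite("pics/c3.png",cv2.resize(si[160:352,225:481],(800,600),interpolation=cv2.INTER_CUBIC))
E
```

```text
[582. 258.  46.]
[446. 155.  46.]
[465. -80.  46.]
[ 447. -270.   46.]
```

View pics/c1.png

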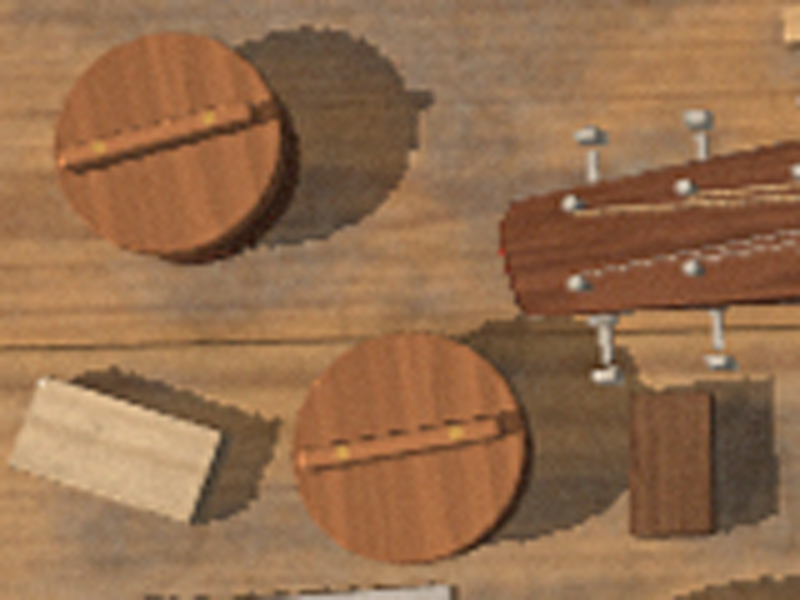

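View pics/c2.png

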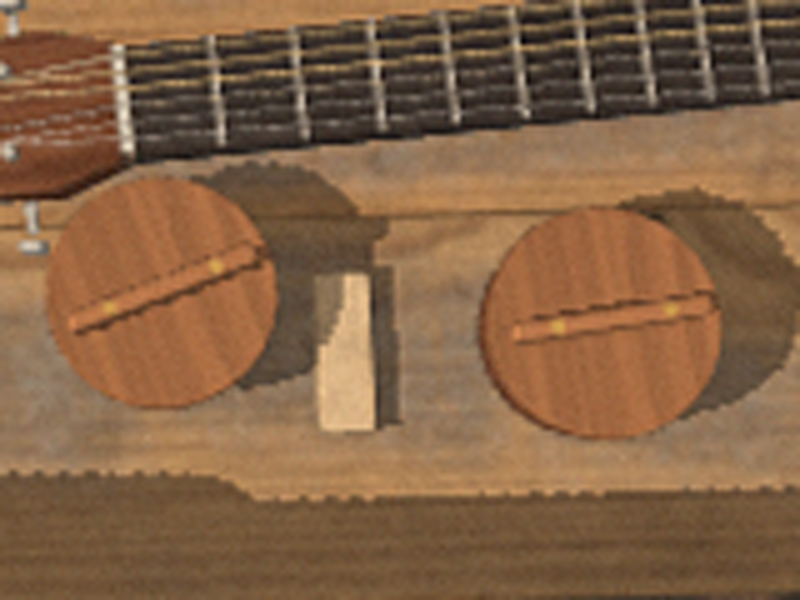

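View pics/c3.png

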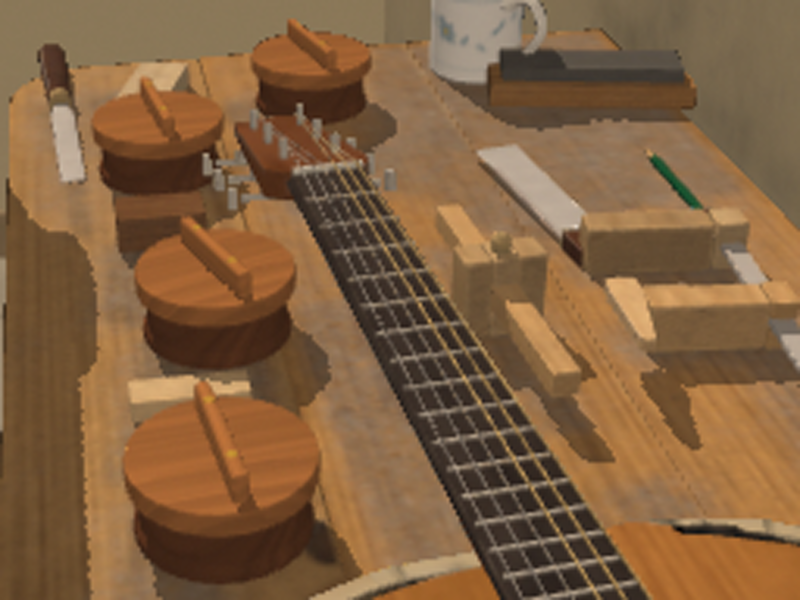

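```bash
cat >> h.py <<'E'
def overlay(n,covers,img,col=(0,255,0)):
    for x,y,a in covers:
        t=np.linspace(0,2*np.pi,60)
        P=np.c_[x+50*np.cos(t),y+50*np.sin(t),46+0*t]
        u=np.array([np.cos(a),np.sin(a)]);v=np.array([-u[1],u[0]])
        B=np.array([[*(np.array([x,y])+s*43*u+w*4.5*v),62] for s,w in((1,1),(1,-1),(-1,-1),(-1,1))])
        for Q in (P,B): yield proj(n,Q)
E
python3 - <<'E'
from h import *
T=[((150,180),(168,144),(62,160),(265,110)),((150,180),(410,447),(303,460),(505,426)),((310,200),(161,292),(72,326),(253,256)),((310,200),(602,322),(516,332),(708,303))]
cov=[]
for o,c,l,r in T:
    f=lambda p,z:back("top",((p[0]+.5)/5-.5+o[0],(p[1]+.5)/5-.5+o[1]),z)
    C=f(c,46);L=f(l,62);R=f(r,62); a=np.arctan2(*(L-R)[[1,0]]); print(C.round(1),((L+R)/2).round(1),np.linalg.norm(L-R).round(1),a.round(3))
    cov.append((*((C)[:2]),a))
np.save("cov.npy",cov)
for n,r,c,w,h,k in(("top",180,150,160,120,"o1"),("top",200,310,160,120,"o2"),("side",160,225,256,192,"o3")):
    sc=800/w; im=cv2.resize(D[n]["img"][r:r+h,c:c+w,::-1],(800,600),interpolation=cv2.INTER_CUBIC)
    for Q in overlay(n,cov,im):
        q=((Q-[c,r]+.5)*sc-.5).round().astype(np.int32); cv2.polylines(im,[q],True,(0,255,0),1)
    cv2.imwrite(f"pics/{k}.png",im)
E
```

```text
[583.8 262.5  46. ] [584.  259.2  62. ] 88.9 1.792
[448.2 155.6  46. ] [448.5 154.7  62. ] 85.4 1.71
[465. -80.  46.] [463.7 -80.1  62. ] 81.8 1.912
[ 446.8 -267.4   46. ] [ 447.  -267.9   62. ] 81.8 1.692
```

View pics/o1.png

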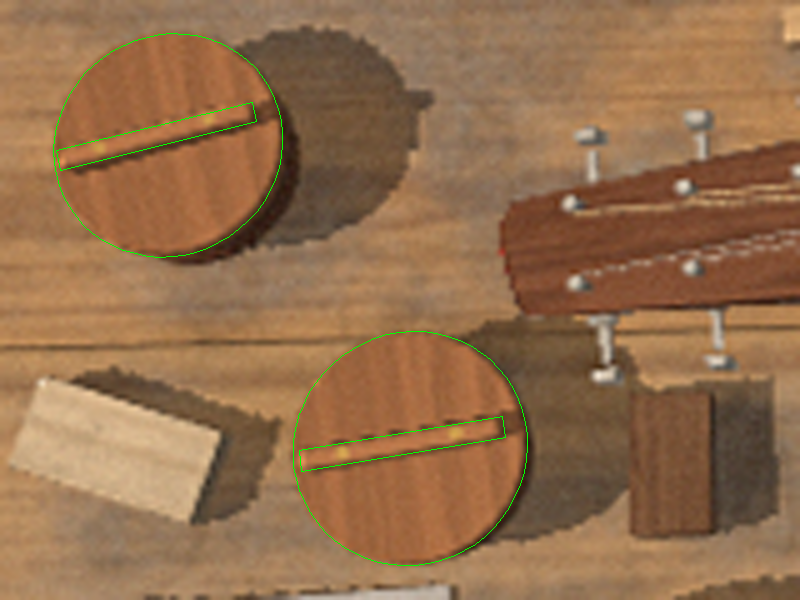

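View pics/o2.png

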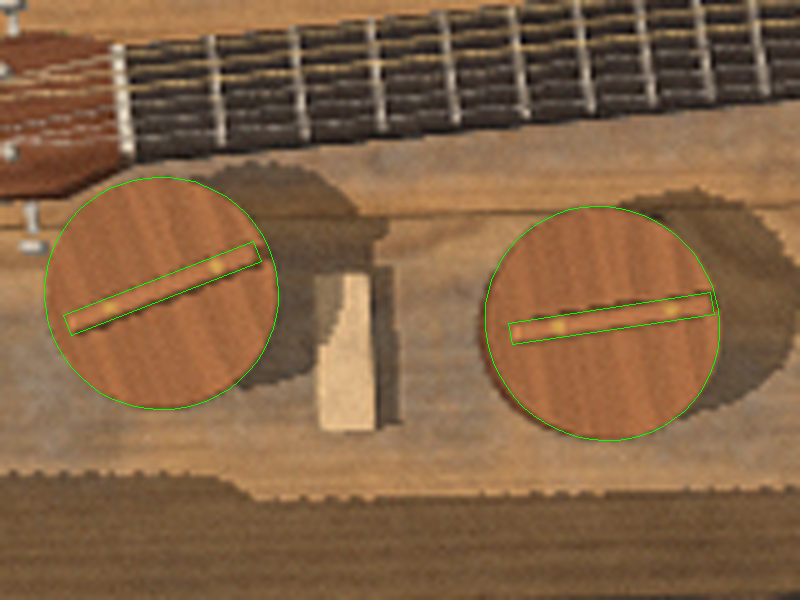

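View pics/o3.png

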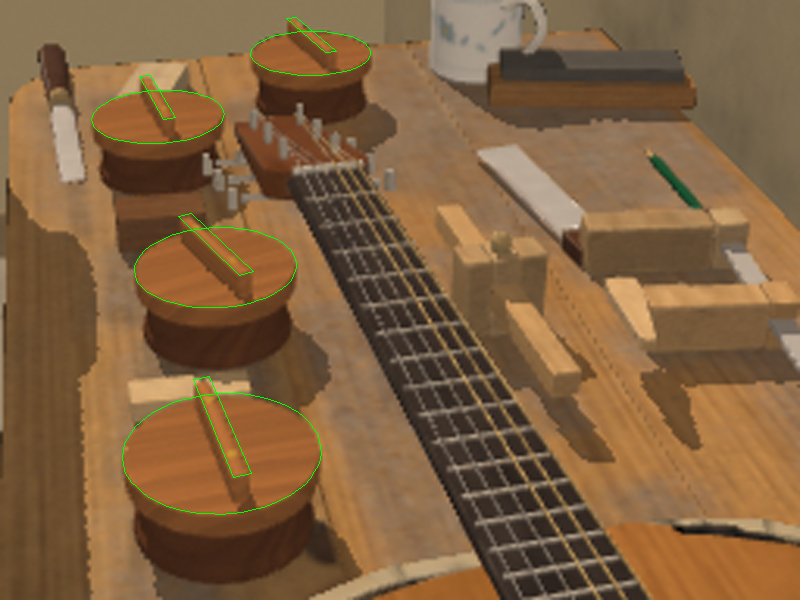

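The overlays fit in both views to about 1–2 mm. Next I'll check the height of the guitar neck, headstock and body for clearance.

```bash
python3 - <<'E'
from h import *
def tri(t,s):
    from scipy.optimize import least_squares
    r=least_squares(lambda P:np.r_[proj("top",P)[0]-t,proj("side",P)[0]-s],[500,0,50]); return r.x.round(),r.cost.round(1)
c1=lambda p:(p[0]/5+150,p[1]/5+180); c2=lambda p:(p[0]/5+310,p[1]/5+200); s=lambda p:(p[0]/3.125+225,p[1]/3.125+160)
print("nut far",tri(c2((120,47)),s((365,163))),"near",tri(c2((130,160)),s((292,172))))
print("peg",tri(c1((605,376)),s((207,160))), tri(c1((720,362)),s((220,175))), tri(c2((33,248)),s((232,198))))
print("tip",tri(c1((503,205)),s((300,112))),tri(c1((525,312)),s((237,125))))
print("body edge",tri((487,172),(421,331)))
E
```

```text
nut far (array([561., -66., 100.]), np.float64(0.4)) near (array([515., -68.,  99.]), np.float64(0.9))
peg (array([476.,  72.,  45.]), np.float64(0.2)) (array([480.,  21.,  57.]), np.float64(0.3)) (array([483., -27.,  64.]), np.float64(0.1))
tip (array([550., 113.,  58.]), np.float64(0.2)) (array([503., 104.,  55.]), np.float64(0.0))
body edge (array([ 614., -391.,   74.]), np.float64(85.2))
```

```bash
cat >> h.py <<'E'
from scipy.spatial.transform import Rotation as Ro
def Rd(yaw):  # tool down, y axis at angle yaw
    y=np.array([np.cos(yaw),np.sin(yaw),0]);z=np.array([0,0,-1.]);x=np.cross(y,z);return np.c_[x,y,z]
def cmd(cur,tgt):  # (x,y,z,yaw)
    R=Rd(cur[3]); d=R.T@(np.array(tgt[:3])-cur[:3])/500; r=Ro.from_matrix(R.T@Rd(tgt[3])).as_rotvec()/1.5
    return d.round(4).tolist(), r.round(4).tolist()
cov=np.load("cov.npy") if __import__("os").path.exists("cov.npy") else None
def press(i,d=30):
    x,y,a=cov[i]; return np.array([x-d*np.sin(a),y+d*np.cos(a)])  # near (-x) side
E
python3 - <<'E'
from h import *
for p in [(487,190),(487,205),(490,230),(500,250),(515,265),(415,90),(160,140)]: print(p,back("top",p,100).round())
for i in range(4): print(i,press(i).round(1),np.hypot(*press(i)))
cur=np.array([160.05,629.98,238.7,1.323]); print(cmd(cur,[*press(0),110,1.75]))
E
```

```text
(487, 190) [ 591. -383.  100.]
(487, 205) [ 560. -380.  100.]
(490, 230) [ 507. -381.  100.]
(500, 250) [ 466. -398.  100.]
(515, 265) [ 435. -425.  100.]
(415, 90) [ 818. -248.  100.]
(160, 140) [721. 298. 100.]
0 [554.5 255.9] 610.7237586729026
1 [418.5 151.4] 445.0919527730628
2 [436.8 -90. ] 445.9373719000937
3 [ 417. -271.] 497.34415467895366
([-0.9484, -0.5318, 0.2574], [0.0, 0.0, -0.2847])
```

Emit:
arm_command --gripper -1 --motion '[{"delta_pos": [-0.948,-0.532,0.1],"rot": [0,0,-0.285]},{"delta_pos": [-0.948,-0.532,0.1],"rot": [0,0,-0.285]},{"delta_pos": [-0.948,-0.532,0.1],"rot": [0,0,-0.285]},{"delta_pos": [-0.948,-0.532,0.1],"rot": [0,0,-0.285]},{"delta_pos": [-0.948,-0.532,0.1],"rot": [0,0,-0.285]},{"delta_pos": [-0.948,-0.532,0.1],"rot": [0,0,-0.285]},{"delta_pos": [-0.948,-0.532,0.1],"rot": [0,0,-0.285]},{"delta_pos": [-0.948,-0.532,0.1],"rot": [0,0,-0.285]},{"delta_pos": [-0.948,-0.532,0.1],"rot": [0,0,-0.285]},{"delta_pos": [-0.948,-0.532,0.1],"rot": [0,0,-0.285]},{"delta_pos": [-0.948,-0.532,0.1],"rot": [0,0,-0.285]},{"delta_pos": [-0.948,-0.532,0.1],"rot": [0,0,-0.285]}]'

```text
time: 1.1
tcp_pos: [521.9, 285.1, 192.5]
orientation: [[-0.984, -0.178, -0.0], [-0.178, 0.984, -0.0], [0.0, -0.0, -1.0]]
wrist_force: [-0.3, 0.4, -0.1]
opening: 10.2
```

Emit:
arm_command --motion '[{"delta_pos": [0,0,0],"rot": [0,0,0]},{"delta_pos": [0,0,0],"rot": [0,0,0]},{"delta_pos": [0,0,0],"rot": [0,0,0]}]'

```text
time: 1.35
tcp_pos: [520.2, 287.4, 192.6]
orientation: [[-0.984, -0.178, -0.001], [-0.178, 0.984, 0.0], [0.001, 0.0, -1.0]]
wrist_force: [-0.6, -0.2, -0.8]
opening: 0.5
```

```bash
python3 - <<'E'
from h import *
from cell import telemetry
s=telemetry.get_state(); p=s["tcp_pos"]; O=s["orientation"]; yaw=np.arctan2(O[1,1],O[0,1]); print(p,yaw,s["wrist_force"],s["opening"])
print(cmd(np.r_[p,yaw],[*press(0),70,1.75]))
E
```

```text
[520.2174095  287.37665116 192.57478551] 1.7495615928708903 [-0.58828221 -0.17430779 -0.83498311] 0.4638369380257391
([-0.0563, -0.0742, 0.2451], [0.0, 0.0, -0.0003])
```

Emit:
arm_command --motion '[{"delta_pos": [-0.0563,-0.0742,0.1],"rot": [0,0,0]},{"delta_pos": [-0.0563,-0.0742,0.2],"rot": [0,0,0]},{"delta_pos": [-0.0563,-0.0742,0.245],"rot": [0,0,0]},{"delta_pos": [-0.0563,-0.0742,0.265],"rot": [0,0,0]},{"delta_pos": [-0.0563,-0.0742,0.275],"rot": [0,0,0]},{"delta_pos": [-0.0563,-0.0742,0.28],"rot": [0,0,0]},{"delta_pos": [-0.0563,-0.0742,0.282],"rot": [0,0,0]},{"delta_pos": [-0.0563,-0.0742,0.282],"rot": [0,0,0]}]'

```text
time: 2.02
tcp_pos: [555.8, 257.2, 53.7]
orientation: [[-0.984, -0.179, 0.002], [-0.179, 0.984, 0.002], [-0.003, 0.001, -1.0]]
wrist_force: [0.3, -0.2, -0.6]
opening: 0.7
```

```bash
cat > st.py <<'E'
from h import *
from cell import telemetry
import sys
s=telemetry.get_state(); p=s["tcp_pos"]; O=s["orientation"]; yaw=np.arctan2(O[1,1],O[0,1]); print(s["time"],p.round(2),yaw.round(4),s["wrist_force"].round(2),s["torque"].round(2))
if len(sys.argv)>1:
    i=int(sys.argv[1]); print(cmd(np.r_[p,yaw],[*press(i),float(sys.argv[2]),1.75]))
E
python3 st.py 0 50
```

```text
2.0167 [555.77 257.15  53.67] 1.7511 [ 0.29 -0.23 -0.59] [ 0.02 -0.03  0.02]
([0.0029, -0.0021, 0.0073], [0.0, 0.0, 0.0007])
```

Emit:
arm_command --motion '[{"delta_pos": [0.002,0,0.004],"rot": [0,0,0]},{"delta_pos": [0.002,0,0.008],"rot": [0,0,0]},{"delta_pos": [0.002,0,0.012],"rot": [0,0,0]},{"delta_pos": [0.002,0,0.012],"rot": [0,0,0]}]'

```text
time: 2.35
tcp_pos: [554.5, 255.5, 46.2]
orientation: [[-0.984, -0.178, 0.001], [-0.178, 0.984, 0.001], [-0.001, 0.0, -1.0]]
wrist_force: [-0.6, 0.9, 0.7]
opening: 0.4
```

Emit:
arm_command --motion '[{"delta_pos": [0,0,0.003],"rot": [0,0,0]},{"delta_pos": [0,0,0.003],"rot": [0,0,0]},{"delta_pos": [0,0,0.003],"rot": [0,0,0]}]'

```text
time: 2.6
tcp_pos: [554.5, 255.6, 45.8]
orientation: [[-0.984, -0.178, 0.001], [-0.178, 0.984, 0.001], [-0.001, 0.0, -1.0]]
wrist_force: [-3.7, -1.3, 11.6]
opening: 0.3
```

Emit:
arm_command --motion '[{"delta_pos": [0,0,0.002],"rot": [0,0,0]},{"delta_pos": [0,0,0.002],"rot": [0,0,0]},{"delta_pos": [0,0,0.002],"rot": [0,0,0]}]'

```text
time: 2.85
tcp_pos: [554.6, 255.6, 45.6]
orientation: [[-0.984, -0.178, 0.001], [-0.178, 0.984, 0.001], [-0.001, 0.001, -1.0]]
wrist_force: [-5.8, -1.8, 18.1]
opening: 0.2
```

Cover A (the far-left one) is firm: 18 N moved it only 0.6 mm, so it's locked. On to B.

```bash
python3 st.py 1 56
```

```text
2.85 [554.57 255.58  45.57] 1.7493 [-5.78 -1.79 18.13] [-0.41  1.08 -0.02]
([0.3047, -0.1566, -0.0209], [0.0, 0.0, -0.0004])
```

Emit:
arm_command --motion '[{"delta_pos": [0,0,-0.06],"rot": [0,0,0]},{"delta_pos": [0.02,-0.01,-0.12],"rot": [0,0,0]},{"delta_pos": [0.09,-0.045,-0.12],"rot": [0,0,0]},{"delta_pos": [0.16,-0.08,-0.12],"rot": [0,0,0]},{"delta_pos": [0.23,-0.12,-0.12],"rot": [0,0,0]},{"delta_pos": [0.29,-0.15,-0.12],"rot": [0,0,0]},{"delta_pos": [0.305,-0.157,-0.1],"rot": [0,0,0]},{"delta_pos": [0.305,-0.157,-0.05],"rot": [0,0,0]},{"delta_pos": [0.305,-0.157,-0.025],"rot": [0,0,0]},{"delta_pos": [0.305,-0.157,-0.02],"rot": [0,0,0]},{"delta_pos": [0.305,-0.157,-0.02],"rot": [0,0,0]}]'

```text
time: 3.77
tcp_pos: [417.7, 150.7, 53.0]
orientation: [[-0.984, -0.178, -0.001], [-0.178, 0.984, -0.001], [0.001, -0.0, -1.0]]
wrist_force: [-0.4, -0.0, 0.6]
opening: 0.5
```

```bash
python3 st.py 1 47.5
```

```text
3.7667 [417.71 150.66  53.01] 1.7495 [-0.39 -0.05  0.55] [ 0.01 -0.01  0.01]
([-0.0019, 0.0013, 0.011], [0.0, 0.0, -0.0003])
```

Emit:
arm_command --motion '[{"delta_pos": [-0.001,0,0.004],"rot": [0,0,0]},{"delta_pos": [-0.001,0,0.008],"rot": [0,0,0]},{"delta_pos": [-0.001,0,0.012],"rot": [0,0,0]},{"delta_pos": [-0.001,0,0.012],"rot": [0,0,0]}]'

```text
time: 4.1
tcp_pos: [418.8, 151.1, 47.5]
orientation: [[-0.984, -0.178, 0.0], [-0.178, 0.984, 0.0], [-0.001, 0.0, -1.0]]
wrist_force: [-0.2, -0.4, -0.1]
opening: 0.4
```

Emit:
arm_command --motion '[{"delta_pos": [0,0,0.003],"rot": [0,0,0]},{"delta_pos": [0,0,0.003],"rot": [0,0,0]},{"delta_pos": [0,0,0.003],"rot": [0,0,0]}]'

```text
time: 4.35
tcp_pos: [418.9, 151.1, 46.1]
orientation: [[-0.984, -0.178, 0.001], [-0.178, 0.984, 0.0], [-0.001, 0.0, -1.0]]
wrist_force: [-0.0, 0.1, 2.1]
opening: 0.8
```

Emit:
arm_command --motion '[{"delta_pos": [0,0,0.002],"rot": [0,0,0]},{"delta_pos": [0,0,0.002],"rot": [0,0,0]},{"delta_pos": [0,0,0.002],"rot": [0,0,0]}]'

```text
time: 4.6
tcp_pos: [418.9, 151.1, 45.7]
orientation: [[-0.984, -0.178, 0.001], [-0.178, 0.984, 0.0], [-0.001, 0.0, -1.0]]
wrist_force: [-2.7, -0.9, 13.9]
opening: 0.2
```

B is locked too (14 N, about 0.4 mm). On to C.

```bash
python3 st.py 2 53
```

```text
4.6 [418.88 151.12  45.67] 1.7495 [-2.71 -0.89 13.87] [-0.14  0.4  -0.  ]
([0.0505, -0.4809, -0.0147], [0.0, 0.0, -0.0003])
```

Emit:
arm_command --motion '[{"delta_pos": [0,0,-0.06],"rot": [0,0,0]},{"delta_pos": [0,-0.02,-0.12],"rot": [0,0,0]},{"delta_pos": [0.01,-0.1,-0.12],"rot": [0,0,0]},{"delta_pos": [0.02,-0.18,-0.12],"rot": [0,0,0]},{"delta_pos": [0.03,-0.26,-0.12],"rot": [0,0,0]},{"delta_pos": [0.04,-0.34,-0.12],"rot": [0,0,0]},{"delta_pos": [0.05,-0.42,-0.12],"rot": [0,0,0]},{"delta_pos": [0.051,-0.47,-0.12],"rot": [0,0,0]},{"delta_pos": [0.051,-0.481,-0.09],"rot": [0,0,0]},{"delta_pos": [0.051,-0.481,-0.04],"rot": [0,0,0]},{"delta_pos": [0.051,-0.481,-0.018],"rot": [0,0,0]},{"delta_pos": [0.051,-0.481,-0.018],"rot": [0,0,0]}]'

```text
time: 5.6
tcp_pos: [434.4, -90.3, 52.0]
orientation: [[-0.984, -0.177, -0.004], [-0.177, 0.984, 0.001], [0.004, 0.001, -1.0]]
wrist_force: [-0.1, 0.3, 0.2]
opening: 0.5
```

```bash
python3 st.py 2 47.5
```

```text
5.6 [434.41 -90.27  52.  ] 1.749 [-0.09  0.34  0.15] [ 0.05  0.   -0.04]
([-0.0047, -0.0003, 0.009], [0.0, 0.0, -0.0007])
```

Emit:
arm_command --motion '[{"delta_pos": [0,0,0.004],"rot": [0,0,0]},{"delta_pos": [0,0,0.008],"rot": [0,0,0]},{"delta_pos": [0,0,0.011],"rot": [0,0,0]},{"delta_pos": [0,0,0.011],"rot": [0,0,0]}]'

```text
time: 5.93
tcp_pos: [436.6, -90.1, 48.8]
orientation: [[-0.984, -0.178, 0.001], [-0.178, 0.984, -0.0], [-0.001, -0.0, -1.0]]
wrist_force: [0.1, -0.1, 0.3]
opening: 0.3
```

Emit:
arm_command --motion '[{"delta_pos": [0,0,0.003],"rot": [0,0,0]},{"delta_pos": [0,0,0.003],"rot": [0,0,0]},{"delta_pos": [0,0,0.003],"rot": [0,0,0]}]'

```text
time: 6.18
tcp_pos: [436.4, -90.2, 47.1]
orientation: [[-0.984, -0.178, 0.0], [-0.178, 0.984, -0.0], [-0.0, -0.0, -1.0]]
wrist_force: [-1.4, -0.4, 0.6]
opening: 0.6
```

Emit:
arm_command --motion '[{"delta_pos": [0,0,0.002],"rot": [0,0,0]},{"delta_pos": [0,0,0.002],"rot": [0,0,0]},{"delta_pos": [0,0,0.002],"rot": [0,0,0]}]'

```text
time: 6.43
tcp_pos: [436.5, -90.2, 46.0]
orientation: [[-0.984, -0.178, 0.0], [-0.178, 0.984, -0.0], [-0.0, -0.0, -1.0]]
wrist_force: [-0.7, -0.1, 0.7]
opening: 0.2
```

Emit:
arm_command --motion '[{"delta_pos": [0,0,0.003],"rot": [0,0,0]},{"delta_pos": [0,0,0.003],"rot": [0,0,0]},{"delta_pos": [0,0,0.003],"rot": [0,0,0]}]'

```text
time: 6.68
tcp_pos: [436.5, -90.2, 44.5]
orientation: [[-0.984, -0.178, 0.0], [-0.178, 0.984, -0.0], [-0.0, -0.0, -1.0]]
wrist_force: [-0.8, -0.0, 2.8]
opening: 0.2
```

Emit:
arm_command --motion '[{"delta_pos": [0,0,0.003],"rot": [0,0,0]},{"delta_pos": [0,0,0.003],"rot": [0,0,0]},{"delta_pos": [0,0,0.003],"rot": [0,0,0]}]'

```text
time: 6.93
tcp_pos: [436.6, -90.2, 43.0]
orientation: [[-0.984, -0.178, 0.001], [-0.178, 0.984, -0.0], [-0.001, -0.0, -1.0]]
wrist_force: [0.1, -0.2, 4.1]
opening: 0.7
```

C rocks: it sinks 3 mm at only 4 N, so it is the unlocked cover. Its left bar end must be pushed away from the robot, staying inside a tuning peg at about (483,-27). I'll plan the arc.

```bash
python3 st.py; cat >> h.py <<'E'
def tip(th,back_off=0,lead=0.08,r=39.5,C=None):
    C=cov[2][:2] if C is None else C
    u=lambda a:np.array([np.cos(a),np.sin(a)]); n=lambda a:np.array([-np.sin(a),np.cos(a)])
    psi=th-lead
    k=C+r*u(th)+(4.5+back_off)*n(th)
    return np.r_[k-17.5*u(psi)+9*n(psi),psi]
E
python3 - <<'E'
from h import *
from cell import telemetry
s=telemetry.get_state(); p=s["tcp_pos"]; O=s["orientation"]; yaw=np.arctan2(O[1,1],O[0,1])
t=tip(cov[2][2],8); print(t, cmd(np.r_[p,yaw],[t[0],t[1],52,t[2]]))
print(tip(cov[2][2]-.7))
E
```

```text
6.9333 [436.61 -90.24  43.03] 1.7495 [ 0.11 -0.18  4.11] [ 0.18 -0.12 -0.02]
[435.86103144 -66.1579262    1.83186591] ([-0.0071, 0.0477, -0.0179], [0.0, 0.0, -0.0549])
[459.10978947 -53.42426373   1.13186591]
```

Emit:
arm_command --motion '[{"delta_pos": [0,0,-0.03],"rot": [0,0,0]},{"delta_pos": [0,0,-0.06],"rot": [0,0,0]},{"delta_pos": [-0.007,0.048,-0.06],"rot": [0,0,-0.055]},{"delta_pos": [-0.007,0.048,-0.06],"rot": [0,0,-0.055]},{"delta_pos": [-0.007,0.048,-0.04],"rot": [0,0,-0.055]},{"delta_pos": [-0.007,0.048,-0.022],"rot": [0,0,-0.055]},{"delta_pos": [-0.007,0.048,-0.018],"rot": [0,0,-0.055]},{"delta_pos": [-0.007,0.048,-0.018],"rot": [0,0,-0.055]}]'

```text
time: 7.6
tcp_pos: [434.1, -66.6, 50.4]
orientation: [[-0.966, -0.257, -0.003], [-0.257, 0.966, -0.0], [0.003, 0.001, -1.0]]
wrist_force: [0.6, 0.4, 0.4]
opening: 0.3
```

```bash
python3 st.py; python3 - <<'E'
from h import *
from cell import eyes,telemetry
im=eyes.capture("side")["img"][:,:,::-1]; im2=eyes.capture("top")["img"][:,:,::-1]
cv2.imwrite("pics/p1.png",np.hstack([cv2.resize(im[150:310,220:380],(400,400)),cv2.resize(im2[200:320,280:400],(400,400))]))
s=telemetry.get_state(); p=s["tcp_pos"]; O=s["orientation"]; yaw=np.arctan2(O[1,1],O[0,1]); cur=np.r_[p,yaw]
a=cov[2][2]
for d,b in [(0,8),(0,4),(0,1)]+[(k*.06,0) for k in range(0,14)]:
    t=tip(a-d,b); print(round(d,2),b,cmd(cur,[t[0],t[1],52,t[2]]))
E
```

```text
7.6 [434.08 -66.62  50.44] 1.8306 [0.59 0.36 0.42] [ 0.02  0.01 -0.01]
0 8 ([-0.0019, 0.0002, -0.0013], [0.0, 0.0, -0.0006])
0 4 ([-0.0099, 0.0009, -0.0013], [0.0, 0.0, -0.0006])
0 1 ([-0.0159, 0.0014, -0.0013], [0.0, 0.0, -0.0006])
0.0 0 ([-0.0179, 0.0015, -0.0013], [0.0, 0.0, -0.0006])
0.06 0 ([-0.0205, 0.0035, -0.0013], [0.0, 0.0, 0.0394])
0.12 0 ([-0.0233, 0.0052, -0.0013], [0.0, 0.0, 0.0794])
0.18 0 ([-0.0261, 0.0068, -0.0013], [0.0, 0.0, 0.1194])
0.24 0 ([-0.029, 0.0082, -0.0013], [0.0, 0.0, 0.1594])
0.3 0 ([-0.0321, 0.0095, -0.0013], [0.0, 0.0, 0.1994])
0.36 0 ([-0.0352, 0.0105, -0.0013], [0.0, 0.0, 0.2394])
0.42 0 ([-0.0383, 0.0114, -0.0013], [0.0, 0.0, 0.2794])
0.48 0 ([-0.0415, 0.0121, -0.0013], [0.0, 0.0, 0.3194])
0.54 0 ([-0.0447, 0.0126, -0.0013], [0.0, 0.0, 0.3594])
0.6 0 ([-0.048, 0.0128, -0.0013], [0.0, 0.0, 0.3994])
0.66 0 ([-0.0512, 0.0129, -0.0013], [0.0, 0.0, 0.4394])
0.72 0 ([-0.0545, 0.0128, -0.0013], [0.0, 0.0, 0.4794])
0.78 0 ([-0.0577, 0.0125, -0.0013], [0.0, 0.0, 0.5194])
```

View pics/p1.png

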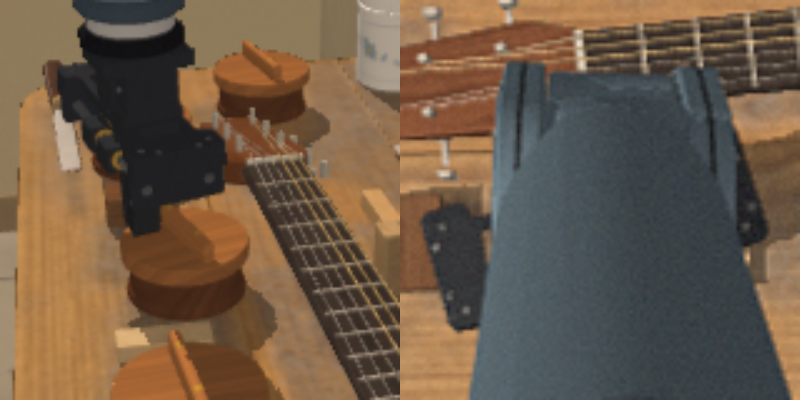

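The picture shows the shut fingertip on the near side of cover C's bar, on the flat, with the body clear of the pegs. Now the push.

Emit:
arm_command --motion '[{"delta_pos": [-0.004,0.001,-0.001],"rot": [0,0,0]},{"delta_pos": [-0.01,0.001,-0.001],"rot": [0,0,0]},{"delta_pos": [-0.014,0.001,-0.001],"rot": [0,0,0]},{"delta_pos": [-0.018,0.0015,-0.001],"rot": [0,0,0]},{"delta_pos": [-0.0205,0.0035,-0.001],"rot": [0,0,0.04]},{"delta_pos": [-0.0233,0.005,-0.001],"rot": [0,0,0.08]},{"delta_pos": [-0.026,0.007,-0.001],"rot": [0,0,0.12]},{"delta_pos": [-0.029,0.008,-0.001],"rot": [0,0,0.16]},{"delta_pos": [-0.032,0.0095,-0.001],"rot": [0,0,0.2]},{"delta_pos": [-0.032,0.0095,-0.001],"rot": [0,0,0.2]}]'

```text
time: 8.53
tcp_pos: [449.0, -57.3, 52.4]
orientation: [[-0.999, 0.041, -0.002], [0.041, 0.999, -0.0], [0.002, -0.0, -1.0]]
wrist_force: [-3.3, -0.9, 1.4]
opening: 0.7
```

```bash
cat > nx.py <<'E'
from h import *
from cell import telemetry
import sys
s=telemetry.get_state(); p=s["tcp_pos"]; O=s["orientation"]; yaw=np.arctan2(O[1,1],O[0,1]); cur=np.r_[p,yaw]
a=cov[2][2]; print(cur.round(2),s["wrist_force"].round(1),s["torque"].round(2)); print("tool force",(O.T@s["wrist_force"]).round(1))
for d in map(float,sys.argv[1:]):
    t=tip(a-d,0); print(d,cmd(cur,[t[0],t[1],51,t[2]]))
E
python3 nx.py .3 .36 .42 .48 .54 .6 .66 .7 .74 .78
```

```text
[448.98 -57.33  52.36   1.53] [-3.3 -0.9  1.4] [-0.16  0.59 -0.01]
tool force [ 3.3 -1.1 -1.4]
0.3 ([-0.0006, -0.001, 0.0027], [0.0, 0.0, -0.0012])
0.36 ([-0.0032, 0.001, 0.0027], [0.0, 0.0, 0.0388])
0.42 ([-0.0059, 0.0027, 0.0027], [0.0, 0.0, 0.0788])
0.48 ([-0.0088, 0.0043, 0.0027], [0.0, 0.0, 0.1188])
0.54 ([-0.0117, 0.0057, 0.0027], [0.0, 0.0, 0.1588])
0.6 ([-0.0147, 0.007, 0.0027], [0.0, 0.0, 0.1988])
0.66 ([-0.0178, 0.008, 0.0027], [0.0, 0.0, 0.2388])
0.7 ([-0.0199, 0.0086, 0.0027], [0.0, 0.0, 0.2654])
0.74 ([-0.022, 0.0092, 0.0027], [0.0, 0.0, 0.2921])
0.78 ([-0.0242, 0.0096, 0.0027], [0.0, 0.0, 0.3188])
```

3.3 N of pushing force, moving as expected. Continuing the arc.

Emit:
arm_command --motion '[{"delta_pos": [-0.003,0.001,0.001],"rot": [0,0,0.04]},{"delta_pos": [-0.006,0.003,0.001],"rot": [0,0,0.08]},{"delta_pos": [-0.009,0.0043,0.001],"rot": [0,0,0.12]},{"delta_pos": [-0.0118,0.0057,0.001],"rot": [0,0,0.16]},{"delta_pos": [-0.0148,0.007,0.001],"rot": [0,0,0.2]},{"delta_pos": [-0.0178,0.008,0.001],"rot": [0,0,0.24]},{"delta_pos": [-0.0178,0.008,0.001],"rot": [0,0,0.24]},{"delta_pos": [-0.0178,0.008,0.001],"rot": [0,0,0.24]}]'

```text
time: 9.2
tcp_pos: [458.1, -53.3, 51.8]
orientation: [[-0.923, 0.385, -0.001], [0.385, 0.923, 0.0], [0.001, -0.0, -1.0]]
wrist_force: [-3.2, 1.4, 1.1]
opening: 0.6
```

```bash
python3 nx.py .66 .7 .74 .78 .82
```

```text
[458.07 -53.29  51.77   1.18] [-3.2  1.4  1.1] [0.24 0.69 0.09]
tool force [ 3.4  0.1 -1.1]
0.66 ([-0.0003, -0.0007, 0.0015], [0.0, 0.0, 0.0024])
0.7 ([-0.002, 0.0006, 0.0015], [0.0, 0.0, 0.0291])
0.74 ([-0.0038, 0.0018, 0.0015], [0.0, 0.0, 0.0558])
0.78 ([-0.0057, 0.0029, 0.0015], [0.0, 0.0, 0.0824])
0.82 ([-0.0076, 0.004, 0.0015], [0.0, 0.0, 0.1091])
```

Emit:
arm_command --motion '[{"delta_pos": [-0.002,0.001,0],"rot": [0,0,0.028]},{"delta_pos": [-0.002,0.001,0],"rot": [0,0,0.028]},{"delta_pos": [-0.002,0.001,0],"rot": [0,0,0.028]}]'

```text
time: 9.45
tcp_pos: [458.7, -52.9, 51.7]
orientation: [[-0.906, 0.424, -0.002], [0.424, 0.906, 0.001], [0.002, -0.0, -1.0]]
wrist_force: [-4.2, 2.0, 2.0]
opening: 0.7
```

Emit:
arm_command --motion '[{"delta_pos": [-0.002,0.0005,0],"rot": [0,0,0.02]},{"delta_pos": [-0.002,0.0005,0],"rot": [0,0,0.02]},{"delta_pos": [-0.002,0.0005,0],"rot": [0,0,0.02]}]'

```text
time: 9.7
tcp_pos: [458.8, -52.6, 51.6]
orientation: [[-0.893, 0.45, -0.004], [0.45, 0.893, 0.002], [0.004, -0.0, -1.0]]
wrist_force: [-7.6, 3.5, 5.0]
opening: 0.4
```

```bash
python3 nx.py .7 .74 .78 .82
```

```text
[458.79 -52.6   51.57   1.1 ] [-7.6  3.5  5. ] [0.84 1.29 0.1 ]
tool force [ 8.3 -0.3 -5. ]
0.7 ([-0.0013, -0.0012, 0.0011], [0.0, 0.0, -0.0189])
0.74 ([-0.003, 0.0002, 0.0011], [0.0, 0.0, 0.0078])
0.78 ([-0.0048, 0.0014, 0.0011], [0.0, 0.0, 0.0345])
0.82 ([-0.0066, 0.0026, 0.0011], [0.0, 0.0, 0.0611])
```

Emit:
arm_command --motion '[{"delta_pos": [-0.002,0,0],"rot": [0,0,0]},{"delta_pos": [-0.003,0,0],"rot": [0,0,0]},{"delta_pos": [-0.003,0,0],"rot": [0,0,0]},{"delta_pos": [-0.003,0,0],"rot": [0,0,0]}]'

```text
time: 10.03
tcp_pos: [459.1, -52.6, 51.4]
orientation: [[-0.893, 0.45, -0.006], [0.45, 0.893, 0.002], [0.007, -0.001, -1.0]]
wrist_force: [-9.6, 5.8, 6.6]
opening: 0.3
```

```bash
python3 nx.py .7
```

```text
[459.06 -52.62  51.41   1.1 ] [-9.6  5.8  6.6] [1.24 1.8  0.06]
tool force [11.2  0.9 -6.5]
0.7 ([-0.0008, -0.0014, 0.0008], [0.0, 0.0, -0.0184])
```

Emit:
arm_command --motion '[{"delta_pos": [-0.002,0,0],"rot": [0,0,0]},{"delta_pos": [-0.004,0,0],"rot": [0,0,0]},{"delta_pos": [-0.004,0,0],"rot": [0,0,0]},{"delta_pos": [-0.004,0,0],"rot": [0,0,0]},{"delta_pos": [-0.004,0,0],"rot": [0,0,0]}]'

```text
time: 10.45
tcp_pos: [459.5, -52.7, 51.2]
orientation: [[-0.893, 0.449, -0.009], [0.449, 0.893, 0.004], [0.01, -0.001, -1.0]]
wrist_force: [-12.4, 7.6, 9.6]
opening: 0.2
```

```bash
python3 nx.py .7
```

```text
[459.46 -52.71  51.24   1.1 ] [-12.4   7.6   9.6] [1.75 2.39 0.17]
tool force [14.6  1.2 -9.4]
0.7 ([-0.0, -0.0016, 0.0005], [0.0, 0.0, -0.0179])
```

The stop is firm: 14.6 N moves it no further. I'll back off, then re-press the flat to check that it is locked.

Emit:
arm_command --motion '[{"delta_pos": [0.015,0,0],"rot": [0,0,0]},{"delta_pos": [0.03,0,-0.005],"rot": [0,0,0]},{"delta_pos": [0.035,0,-0.02],"rot": [0,0,0]},{"delta_pos": [0.035,0,-0.04],"rot": [0,0,0]},{"delta_pos": [0.035,0,-0.04],"rot": [0,0,0]}]'

```text
time: 10.87
tcp_pos: [450.4, -47.8, 74.1]
orientation: [[-0.891, 0.453, 0.004], [0.453, 0.891, -0.0], [-0.004, 0.002, -1.0]]
wrist_force: [1.0, 0.4, 0.1]
opening: 0.6
```

```bash
python3 - <<'E'
from h import *
from cell import telemetry
s=telemetry.get_state(); p=s["tcp_pos"]; O=s["orientation"]; yaw=np.arctan2(O[1,1],O[0,1]); cur=np.r_[p,yaw]
x,y,a=cov[2]; a-=.7; P=[x-30*np.sin(a),y+30*np.cos(a)]; print(cur,s["wrist_force"],P,cmd(cur,[*P,48.5,1.2]))
E
```

```text
[450.38551091 -47.7795473   74.05338545   1.10026794] [1.04076739 0.40714861 0.11961385] [np.float64(436.9434041575722), np.float64(-69.43321444015213)] ([0.0043, -0.0508, 0.0511], [0.0, 0.0, -0.0665])
```

Emit:
arm_command --motion '[{"delta_pos": [0.004,-0.051,0],"rot": [0,0,-0.066]},{"delta_pos": [0.004,-0.051,0],"rot": [0,0,-0.066]},{"delta_pos": [0.004,-0.051,0.02],"rot": [0,0,-0.066]},{"delta_pos": [0.004,-0.051,0.04],"rot": [0,0,-0.066]},{"delta_pos": [0.004,-0.051,0.046],"rot": [0,0,-0.066]},{"delta_pos": [0.004,-0.051,0.05],"rot": [0,0,-0.066]},{"delta_pos": [0.004,-0.051,0.05],"rot": [0,0,-0.066]}]'

```text
time: 11.45
tcp_pos: [434.8, -68.6, 46.2]
orientation: [[-0.932, 0.363, -0.001], [0.363, 0.932, 0.0], [0.001, -0.0, -1.0]]
wrist_force: [0.1, 0.3, 0.7]
opening: 0.5
```

Emit:
arm_command --motion '[{"delta_pos": [0,0,0.003],"rot": [0,0,0]},{"delta_pos": [0,0,0.003],"rot": [0,0,0]},{"delta_pos": [0,0,0.003],"rot": [0,0,0]}]'

```text
time: 11.7
tcp_pos: [435.0, -68.7, 45.7]
orientation: [[-0.932, 0.363, -0.0], [0.363, 0.932, 0.001], [0.001, 0.0, -1.0]]
wrist_force: [-4.0, 0.6, 10.0]
opening: 0.6
```

Emit:
arm_command --motion '[{"delta_pos": [0,0,0.003],"rot": [0,0,0]},{"delta_pos": [0,0,0.003],"rot": [0,0,0]},{"delta_pos": [0,0,0.003],"rot": [0,0,0]}]'

```text
time: 11.95
tcp_pos: [435.0, -68.7, 45.2]
orientation: [[-0.932, 0.363, -0.0], [0.363, 0.932, 0.001], [0.001, 0.001, -1.0]]
wrist_force: [-6.6, 1.8, 28.6]
opening: 0.3
```

It now takes 28 N with less than 1 mm of give, so it's locked. I'll retreat and look.

Emit:
arm_command --motion '[{"delta_pos": [0,0,-0.06],"rot": [0,0,0]},{"delta_pos": [0,0,-0.14],"rot": [0,0,0]},{"delta_pos": [0,0,-0.22],"rot": [0,0,0]},{"delta_pos": [0,0.05,-0.3],"rot": [0,0,0]},{"delta_pos": [0.03,0.12,-0.33],"rot": [0,0,0]},{"delta_pos": [0.06,0.2,-0.35],"rot": [0,0,0]},{"delta_pos": [0.08,0.28,-0.35],"rot": [0,0,0]},{"delta_pos": [0.1,0.36,-0.35],"rot": [0,0,0]},{"delta_pos": [0.12,0.44,-0.35],"rot": [0,0,0]},{"delta_pos": [0.14,0.52,-0.35],"rot": [0,0,0]},{"delta_pos": [0.16,0.6,-0.35],"rot": [0,0,0]},{"delta_pos": [0.18,0.67,-0.35],"rot": [0,0,0]}]'

```text
time: 12.95
tcp_pos: [472.7, 278.3, 218.9]
orientation: [[-0.932, 0.363, 0.0], [0.363, 0.932, 0.0], [-0.0, 0.001, -1.0]]
wrist_force: [0.1, -0.4, 0.6]
opening: 0.6
```

Emit:
arm_command --motion '[{"delta_pos": [0,0,0],"rot": [0,0,0]},{"delta_pos": [0,0,0],"rot": [0,0,0]},{"delta_pos": [0,0,0],"rot": [0,0,0]}]'

```text
time: 13.2
tcp_pos: [472.6, 275.0, 218.5]
orientation: [[-0.932, 0.363, -0.001], [0.363, 0.932, -0.001], [0.0, -0.001, -1.0]]
wrist_force: [0.3, -0.5, 0.3]
opening: 0.4
```

```bash
python3 st.py; python3 - <<'E'
from h import *
from cell import eyes
im=eyes.capture("side")["img"][:,:,::-1]; im2=eyes.capture("top")["img"][:,:,::-1]
cv2.imwrite("pics/e1.png",cv2.resize(im,(800,600))); 
a=cv2.resize(im2[200:320,310:470],(800,600),interpolation=cv2.INTER_CUBIC)
cc=[(cov[2][0],cov[2][1],cov[2][2]-.7)]
for Q in overlay("top",cc,a): cv2.polylines(a,[((Q-[310,200]+.5)*5-.5).round().astype(np.int32)],True,(0,255,0),1)
cv2.imwrite("pics/e2.png",a)
E
```

```text
13.2 [472.64 275.04 218.48] 1.1991 [ 0.32 -0.53  0.33] [ 0.02 -0.05 -0.05]
```

View pics/e1.png

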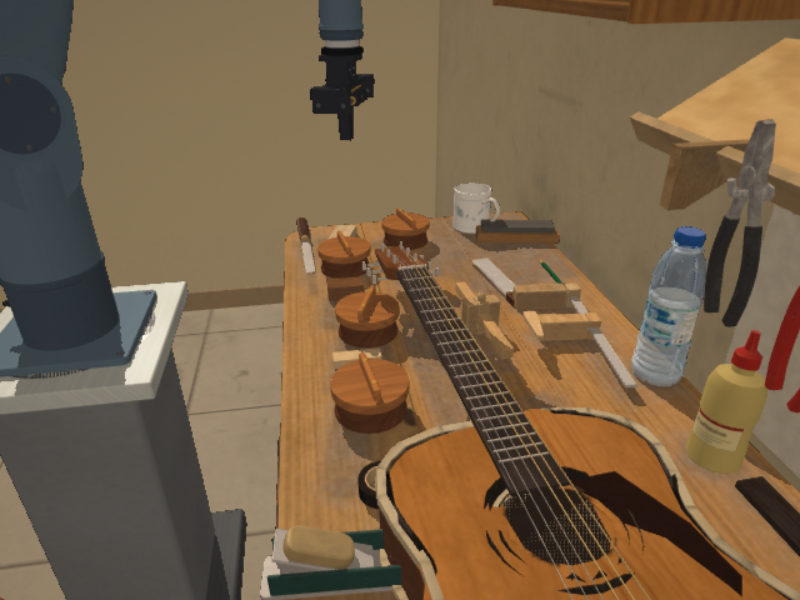

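View pics/e2.png

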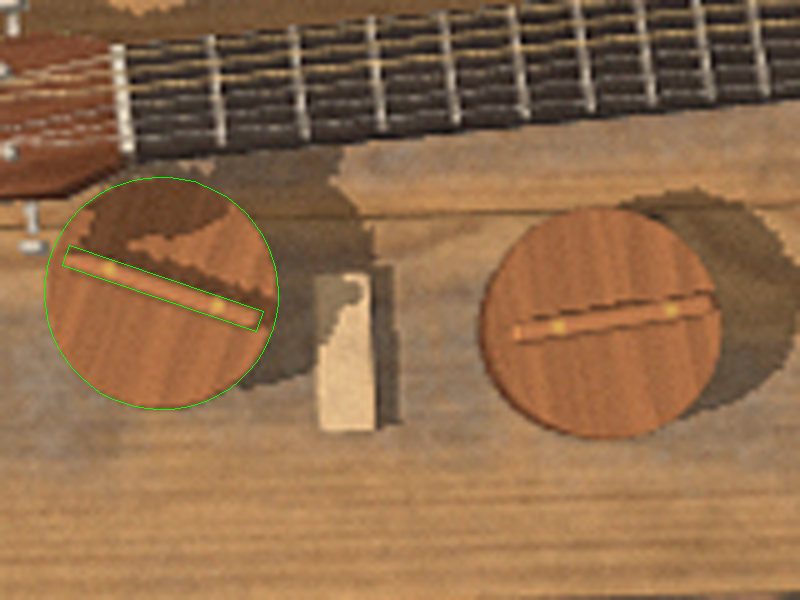

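The overlay drawn for a full 0.70 rad turn matches the bar of cover C (top crop, bar from about (68,256) to (262,320)). The wedge and D haven't moved, and the arm is clear.

```bash
python3 -c "
from cell import arm
print(arm.hand_in())"
```

```text
the job is handed in; nothing more can be done
None
```

The unlocked cover is now turned clockwise to its stop and locked, and I handed the job in at about 13 s.

- **Finding it:** I pressed three of the four covers beside the bar. The two leftmost gave less than 1 mm at 14–18 N, so they were locked. The third, near (465, −80), sank about 3 mm at 4 N. I didn't press the fourth, because the rocking one was already found.
- **Turning it:** I pushed the left end of its bar with the shut fingertips at about 3–4 N. It came to a firm stop that held at 14.6 N.
- **Last checks:**
  - Pressed again on the flat, the cover gave no more than about 1 mm at 28.6 N. That is a harder press than the light one asked for.
  - The top picture matches a full 0.70 rad turn.
  - The wedge and the fourth cover looked unmoved in that picture. I did not measure the other loose things; nothing looked out of place in the side view.
  - The arm ended about 218 mm above the bench, touching nothing. No check failed or disagreed.

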